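# Fit the battery pack into the bench lamp and try its switch

## Task

Fit the loose battery pack into the bench lamp: hook its tongue under the lip at the end of the bay, then swing the other end down until the spring catch snaps shut over it and the pack lies fully home, without forcing it. Then press the lamp's button fully down and let go; leave the other things on the bench where they are.

Things in the scene. Friction and masses are not known exactly. Their poses are not given: they have to be found in the camera images.
- battery: Loose plastic battery pack, 0.22-0.45 kg, flat on the bench, rib up. Origin: centre of its block's underside; x lengthwise, z up. Block 120 (x) x 56 x 28 mm high. Tongue at its -x end: x -76 to -60, 40 wide, 9 thick, flush with the underside. Grip rib on top: x -48 to +8, 30 wide (y), z 28 to 50. The rest of the top, x +8 to +60, is a flat deck at z 28: the place to press.
- tongue (a point): Middle of the lower edge of the tongue's end on the pack (x -76, y 0, z 0 mm in its frame). It belongs under the cradle's rigid lip, 74 wide, which reaches 8 mm in from the end wall (cradle x -77.5 to -69.5), underside 15, top 21 mm over the floor. It only goes in with the pack sloping about 18 to 26 degrees, its other end up; straight down there is no way in.
- tail (a point): Middle of the upper edge of the pack's other end (x +60, y 0, z 28 mm in its frame); axes as the pack's.
- lamp: Grey bench lamp bolted down, 304 long (x -114 to +190), 90 wide. Origin on the bench under the bay's nominal middle; x from the bay's lip end to the lamp head (roughly away from the robot), z up. Head: block x +105 to +185, 84 wide, top 80 mm above the bench, button on top. The bay is a cradle, clamped fast up to 18 mm either way along x from its nominal place: look or feel for it, it is not measured.
- bay (a point): Nominal middle of the bay's floor, 14 mm above the bench, fixed to the lamp, axes as the lamp's. The true cradle is shifted from here along x by an unknown -18 to +18 mm. In the cradle: floor z 0; bay x -77.5 to +61.5; side rails, inner faces y +-30.5, 12 mm high, flared edges up to 16.5 mm; end wall at x -77.5; two blocks 16 mm high end it at x +61.5. The seated pack has 1.5 mm play in x.
- catch (a joint): The cradle's far end has a steel spring catch, 30 wide, slide in m: 0 = shut, 0.010 = pushed away to +x. Nose tip at x +54.5 mm in the cradle, flat underside 29.5 mm over the floor, sloping up and back to 46 mm. Preload 3 N plus 1 N per mm. Pressing the deck's free end down (5 to 20 N, more than the pack's weight) pushes it back; it snaps shut over the deck.
- switch (a joint): Round push button on the lamp head's top, in m: 0 = up, 0.006 = fully down. Fully down takes about 5 N; it springs back.
- switch_top (a point): Centre of the button's top face (32 mm across), at x +145 mm in the lamp's frame; z up.
- spray: Yellow plastic spray bottle with white head, 205 mm tall, standing; a bystander, leave it. Origin: centre of its underside.
- hammer: Chrome hammer, 270 mm long, lying; a bystander, leave it. Origin: centre of its underside.
- saucer: Grey ceramic plant saucer, 136 mm across, 17 mm high; a bystander, leave it. Origin: centre of its underside.
- peg: Wooden clothes peg, 78 mm long, lying; a bystander, leave it. Origin: centre of its underside.
- pot: Small terracotta pot, 68 mm across, 60 mm high; a bystander, leave it. Origin: centre of its underside.
- brush: Flat brush with wooden handle, lying; a bystander, leave it. Origin: centre of its underside.
- tin: Plain closed tin, 66 mm across, 85 mm high, standing; a bystander, leave it. Origin: centre of its underside.
There are look-alikes about, which are no part of the job. Leave any red or yellow look-alike of the battery alone.

How it is judged:
By the outcome, as a careful person would: the job done as asked, in the order asked, and still so for the second after the job is handed in, with the robot touching nothing.
It also fails if it takes over 54 s, if anything falls off the work surface, if the arm or the gripper's body presses on something with over 40 N, if the wrist force passes 120 N, or if a joint passes its speed limit or range.

## Robot

A 6-joint arm with a two-finger parallel gripper is mounted at the origin on the work surface. World frame = base frame: x ahead of the robot, y to its left, z up, the work surface at z = 0. Lengths are in mm, angles in rad, forces in N, time in s.
With the tool pointing down it reaches from about 350 to 775 mm from the base axis. Payload 7.3 kg.
Tool frame: the origin (TCP) lies midway between the tips of the shut fingers; the grasp point (between the pads) lies 19 mm behind it; z points along the fingers, y is the direction in which the jaws open and shut (so a half turn about z gives the same grasp; the last joint's range is limited). The gripper opens to 92 mm and grips with 3 to 60 N. Pads are 19 mm wide; open, the fingers measure 130 mm over their backs; the gripper's body (75 mm by 190 mm) begins 47 mm behind the grasp point.
Start: joints at [-1.413, 0.342, 1.524, -0, 1.275, -0.146], TCP at [157.075, -500.971, 226.741] pointing down, gripper open.
Joint ranges: [-2.53, 2.53], [-0.77, 2.02], [0.04, 2.7], [-1, 4.14], [0.28, 2.66], [-3.11, 3.11]. Speed limits (rad/s): [2.57, 2.57, 3.14, 3.14, 3.14, 3.14].

## Interface

Orientations are given as [roll, pitch, yaw] about the fixed x, y, z axes, in that order (R = Rz(yaw) Ry(pitch) Rx(roll)).
In Python, from plant import sensors, imaging, ticket gives the robot as it stands. The module is installed in compiled form; this text tells all that it offers.
- The arm moves only by the tool arm_command, never from a script. Its argument "increments" is one flat list of numbers, 5 for each row, row after row: the closure, from 0 (fully open) to 1 (shut), then the shift along the tool's x, y, z in mm, then the turn about the tool's z in degrees. In form: [hand, dx, dy, dz, spin, hand, dx, dy, dz, spin, ...]. A call has 1 to 20 rows; each row is the pose to reach, as a shift and turn from the pose commanded when the call began, along the tool's axes at that moment; what a row does not reach only later rows make up. A row lasts 1/8 s, in which the tool goes at most 62.5 mm and 10.7 degrees, less where a joint would pass 70% of its speed; a pose out of reach is approached as far as the arm can. A call with a gripper value outside its range is refused whole. The fingers move at their own pace and stop on an object; the grip force is fixed at half the most. Time passes only in rows, so rows that repeat a pose let the fingers close. It gives the time, the measured TCP pose, the force and the opening at its end, in the units of the state.
- sensors.get_obs(): the state, without advancing time (a new reading comes with each control period).
- imaging.capture(name): name is "side" or "top" or "wrist"; returns the picture (420x560x3 uint8, blue, green, red); there is no depth.
- imaging.calibration(name): a dict with "fx", "fy", "cx", "cy" (pixels), "world_to_cam" (4x4, takes a point from world to camera coordinates); the wrist camera has in their place "hand_eye" (4x4, takes a point from camera to tool coordinates, whose origin is the TCP and whose axes are the flange's). Camera axes: x right, y down, z forward; pixel columns grow to the right and rows downward; lengths in mm; the calibration is good to about 2 mm. The wrist camera is an equidistant fisheye: a pixel r from the principal point sees the ray r / f radians off the axis. A picture is of the moment at which its call begins: read the wrist's pose just before it. calibration takes no time and is no camera call.
- ticket.close_job(): hands the job in, once; it reports no verdict.
The state is a dict: "time": time; "joint_positions": joint angles; "dq": joint speeds; "tau": joint torques, N m; "tool_pos": TCP position; "tcp_rot": TCP orientation; "contact_force": force on the tool from outside, world axes, zero at the start; "moment": the same for the moment, N m; "grip_width": finger opening in mm.
Only numpy, scipy, OpenCV 4.12 (cv2) and the standard library are available. Lean on these libraries where they do the work, as an engineer would, in place of code of your own. Each camera call takes 0.05 s, during which the arm holds its last target. There are 200 camera calls.

## Working session

There is one attempt and no reset: what is moved stays moved. The work goes in short steps, Python scripts to look and compute and a tool call to move; the robot and the scene stay as the last step left them, time stands still between calls to the robot, and variables do not carry over. Pictures are saved under pics/ and viewed, about 8 in all and at most 12, crops included, and the job is handed in when it is done.

Besides the shell and the picture viewer there is one more tool, called after "Request:" in YAML: its name, and indented under it one key for each argument. arm_command: Moves the arm, as the interface text tells. Its arguments: {"type":"object","properties":{"increments":{"type":"array","items":{"type":"number"}}},"required":["increments"]}

```bash
mkdir -p pics
python3 - <<'E'
from plant import sensors, imaging
import cv2,numpy as np
np.set_printoptions(suppress=True,precision=4)
o=sensors.get_obs();print(o)
for n in("side","top","wrist"):
    c=imaging.calibration(n);print(n,c)
    cv2.imwrite(f"pics/{n}0.png",imaging.capture(n))
a=cv2.imread("pics/side0.png");b=cv2.imread("pics/top0.png")
E
```

```text
{'time': 0.0, 'joint_positions': array([-1.413 ,  0.3427,  1.525 , -0.    ,  1.2754, -0.146 ]), 'dq': array([-0.0001,  0.0011,  0.0001,  0.0005, -0.0015, -0.001 ]), 'tau': array([ -0.0019, -43.1251, -24.4215,   0.0715,   0.0561,  -0.0001]), 'tool_pos': array([ 157.0012, -500.5373,  226.0396]), 'tcp_rot': array([-3.14  , -0.0002,  0.3038]), 'contact_force': array([ 0.2879,  0.0166, -0.2236]), 'moment': array([ 0.0106, -0.0245,  0.0545]), 'grip_width': 91.58581469582235}
side {'fx': 379.3336878014209, 'fy': 379.3336878014209, 'cx': 281.1083176704476, 'cy': 209.80186634713235, 'world_to_cam': array([[ -0.9499,  -0.3119,  -0.0181, 445.9021],
       [ -0.207 ,   0.6719,  -0.7112, 188.6624],
       [  0.234 ,  -0.6718,  -0.7028, 765.4438],
       [  0.    ,   0.    ,   0.    ,   1.    ]])}
top {'fx': 510.13496342844047, 'fy': 510.13496342844047, 'cx': 287.1377423727758, 'cy': 209.87246608702625, 'world_to_cam': array([[   0.0221,   -0.9998,    0.0012,  -58.0162],
       [  -0.9943,   -0.0221,   -0.1046,  484.9579],
       [   0.1046,    0.0011,   -0.9945, 1215.0941],
       [   0.    ,    0.    ,    0.    ,    1.    ]])}
wrist {'fx': 325.19226210127806, 'fy': 325.19226210127806, 'cx': 283.8086605355276, 'cy': 207.11033320268905, 'hand_eye': array([[  -0.0002,   -0.9664,   -0.2572,   68.8488],
       [   1.    ,    0.    ,   -0.001 ,   -0.8625],
       [   0.001 ,   -0.2572,    0.9664, -156.6698],
       [   0.    ,    0.    ,    0.    ,    1.    ]])}
```

View pics/side0.png

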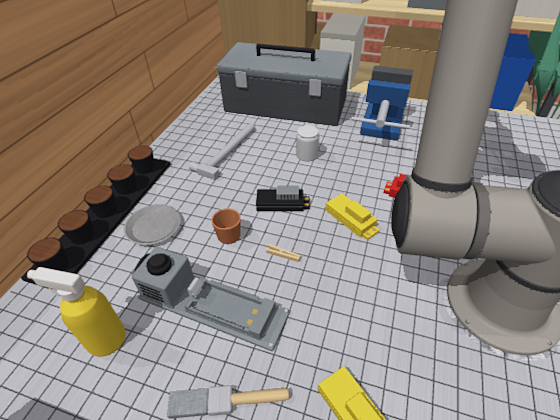

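View pics/top0.png

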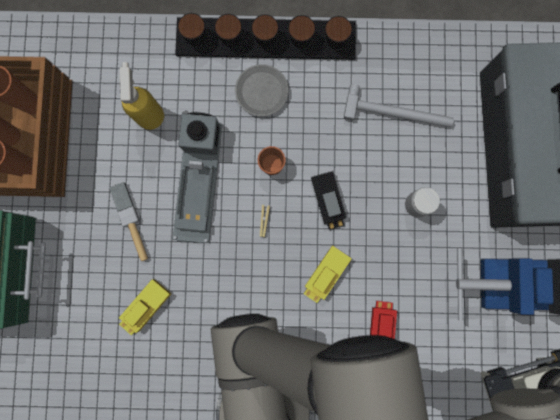

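The side view shows the black pack at (285,198), with brass contacts at (306,201), and the lamp with its bay at (235,305) and button at (159,264). In the top view the black pack is at (328,200), its rib nearer the contacts end at (335,225). The lamp head is at (198,130) and the bay at (195,200). The two yellow packs and the red one are decoys.

```bash
cat > h.py <<'E'
import numpy as np, cv2
from scipy.spatial.transform import Rotation as R
from plant import sensors, imaging
np.set_printoptions(suppress=True,precision=2)
def ray(n,uv,tcp=None):
    "origin, directions (world) for pixels uv; tcp=(pos,rpy) for wrist"
    c=imaging.calibration(n); uv=np.atleast_2d(uv).astype(float)
    x=(uv-[c['cx'],c['cy']])/c['fx']
    if n!='wrist':
        T=np.linalg.inv(c['world_to_cam']); d=np.c_[x,np.ones(len(x))]
    else:
        r=np.linalg.norm(x,axis=1,keepdims=True)+1e-12
        d=np.c_[x/r*np.sin(r),np.cos(r)]
        W=np.eye(4);W[:3,:3]=R.from_euler('xyz',tcp[1]).as_matrix();W[:3,3]=tcp[0]
        T=W@c['hand_eye']
    return T[:3,3],d@T[:3,:3].T
def plane(n,uv,z,tcp=None):
    o,d=ray(n,uv,tcp); return o+d*((z-o[2])/d[:,2])[:,None]
def tri(rays):
    "least squares meeting point of [(o,d),...] and rms miss"
    A=0;b=0;P=[]
    for o,d in rays:
        d=d.ravel()/np.linalg.norm(d);M=np.eye(3)-np.outer(d,d);A=A+M;b=b+M@o;P.append((M,o))
    p=np.linalg.solve(A,b); return p,[np.linalg.norm(M@(p-o)) for M,o in P]
def snap(tag):
    o=sensors.get_obs();im=imaging.capture('wrist');cv2.imwrite(f'pics/{tag}.png',im)
    np.save(f'pics/{tag}.npy',np.r_[o['tool_pos'],o['tcp_rot']]);return im
def pose(tag):
    a=np.load(f'pics/{tag}.npy');return a[:3],a[3:]
E
python3 - <<'E'
from h import *
b=cv2.imread('pics/top0.png');s=cv2.imread('pics/side0.png')
def big(m,x0,y0,x1,y1):
    k=np.zeros_like(m);k[y0:y1,x0:x1]=m[y0:y1,x0:x1]
    c=max(cv2.findContours(k,cv2.RETR_EXTERNAL,cv2.CHAIN_APPROX_NONE)[0],key=cv2.contourArea);return cv2.minAreaRect(c)
m=(b.max(2)<60).astype(np.uint8)*255
r=big(m,305,160,355,235);print(r,plane('top',cv2.boxPoints(r),28))
m2=(b.max(2)<45).astype(np.uint8)*255
r=big(m2,185,118,215,145);print('button',r,plane('top',[r[0]],86))
print('lamp corners',plane('top',[[176,241],[208,241]],10),plane('top',[[181,113],[218,117]],80))
k=np.vstack([cv2.resize(x,None,fx=4,fy=4,interpolation=2) for x in ()]) if 0 else None
A=cv2.resize(b[100:250,165:225],None,fx=4,fy=4,interpolation=2)
B=cv2.resize(b[165:235,305:355],None,fx=4,fy=4,interpolation=2)
C=np.zeros((600,450,3),np.uint8);C[:600,:240]=A;C[:280,245:445]=B
cv2.imwrite('pics/crop1.png',C)
E
```

```text
((328.95947265625, 200.74322509765625), (55.06757736206055, 23.453346252441406), 72.89727020263672) [[ 565.66 -100.51   28.  ]
 [ 583.97 -155.05   28.  ]
 [ 455.72 -195.9    28.  ]
 [ 437.8  -141.9    28.  ]]
button ((196.75003051757812, 130.25001525878906), (18.384777069091797, 17.677669525146484), 45.0) [[663.18 169.25  86.  ]]
lamp corners [[405.17 222.85  10.  ]
 [406.9  144.61  10.  ]] [[705.7  209.4   80.  ]
 [697.95 121.35  80.  ]]
```

View pics/crop1.png

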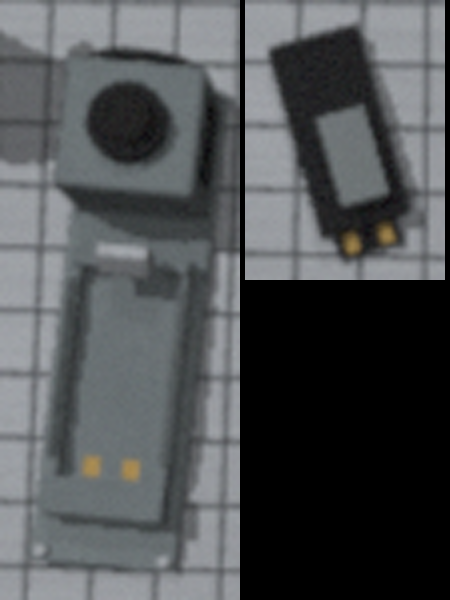

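The crop shows the bay with its contacts at the near (lip) end and the catch (white) at the head end. The pack's tongue with its brass contacts points at the robot. Pack yaw is about 17.7°, lamp yaw about -3°. I'm moving the wrist camera over the pack.

Request:
arm_command:
  increments: [0, 55, -28, 10, 0, 0, 110, -57, 20, 0, 0, 165, -85, 30, 0, 0, 220, -114, 40, 0, 0, 275, -142, 50, 0, 0, 330, -170, 55, 0, 0, 385, -200, 60, 0, 0, 440, -230, 65, 0, 0, 440, -230, 65, 0, 0, 440, -230, 65, 0, 0, 440, -230, 65, 0]

```text
time: 1.52
tool_pos: [507.4, -151.0, 161.8]
tcp_rot: [3.141, 0.0, 0.302]
contact_force: [-0.2, -0.1, 0.5]
grip_width: 91.6
```

```bash
python3 -c "
from h import *
snap('w1');print(pose('w1'))"
```

```text
(array([ 507.36, -150.99,  161.77]), array([3.14, 0.  , 0.3 ]))
```

Request:
arm_command:
  increments: [0, -30, 50, 0, 0, 0, -60, 90, 0, 0, 0, -60, 90, 0, 0, 0, -60, 90, 0, 0]

```text
time: 2.08
tool_pos: [477.2, -254.1, 161.8]
tcp_rot: [-3.141, -0.0, 0.302]
contact_force: [0.2, 0.7, 0.1]
grip_width: 91.9
```

```bash
python3 -c "
from h import *
a=snap('w2');print(pose('w2'));b=cv2.imread('pics/w1.png')
cv2.imwrite('pics/w12.png',np.vstack([cv2.resize(x,(400,300)) for x in (b,a)]))"
```

```text
(array([ 477.17, -254.15,  161.81]), array([-3.14, -0.  ,  0.3 ]))
```

View pics/w12.png

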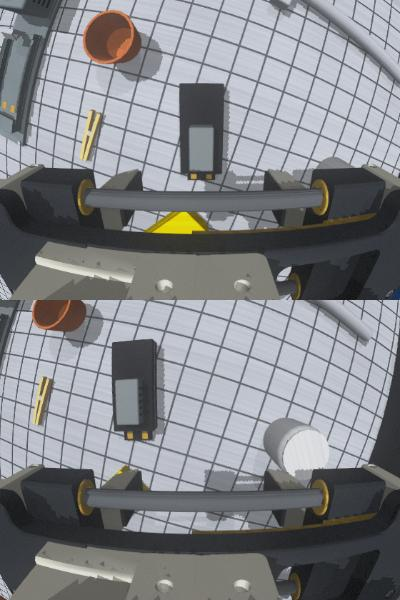

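Both wrist views show the pack clearly. The rib top is at about (201,148) in the first scaled view and (127,104) in the second. Its contacts are at the bottom, so tool +x lies along pack +x. Next I triangulate the rib corners.

Run:
```python
from h import *
res=[]
for t,(u,v) in(('w1',(281,205)),('w2',(176,146))):
    im=cv2.imread(f'pics/{t}.png');c=np.median(im[v-4:v+5,u-4:u+5].reshape(-1,3),axis=0)
    m=(np.abs(im.astype(int)-c).max(2)<22).astype(np.uint8)
    m=cv2.morphologyEx(m,cv2.MORPH_OPEN,np.ones((3,3)))
    l=cv2.connectedComponents(m,connectivity=4)[1];m=(l==l[v,u]).astype(np.uint8)
    r=cv2.minAreaRect(cv2.findContours(m,cv2.RETR_EXTERNAL,cv2.CHAIN_APPROX_NONE)[0][0])
    p=cv2.boxPoints(r);p=p[np.lexsort((p[:,0],))]; 
    p=np.array(sorted(p,key=lambda q:q[1]));p=np.r_[sorted(p[:2].tolist()),sorted(p[2:].tolist())]
    print(t,c,m.sum(),p.tolist());res.append((p,pose(t)))
    P=plane('wrist',p,50,res[-1][1]);print(P,'ctr',P.mean(0),'yaw',np.degrees(np.arctan2(*(P[0]+P[1]-P[2]-P[3])[1::-1])),np.linalg.norm(P[0]-P[1]),np.linalg.norm(P[0]-P[2]))
for i in range(4):
    print(tri([(lambda o,d:(o,d))(*ray('wrist',p[i],ps)) for p,ps in res]))
print('contacts')
```

```text
w1 [150. 146. 138.] 1923 [[265.0, 179.0], [297.0, 179.0], [265.0, 238.0], [297.0, 238.0]]
[[ 523.09 -128.41   50.  ]
 [ 531.05 -154.01   50.  ]
 [ 472.71 -143.26   50.  ]
 [ 481.11 -170.14   50.  ]] ctr [ 501.99 -148.95   50.  ] yaw 17.162394270459718 26.808305268528834 52.52268361788767
w2 [150. 145. 137.] 1864 [[162.0, 111.0], [192.0, 111.0], [162.0, 173.0], [192.0, 173.0]]
[[ 524.51 -129.34   50.  ]
 [ 530.93 -155.83   50.  ]
 [ 472.17 -142.87   50.  ]
 [ 479.85 -169.71   50.  ]] ctr [ 501.86 -149.44   50.  ] yaw 14.838325018022262 27.25806066007413 54.058896744274435
(array([ 523.67, -128.64,   48.92]), [np.float64(0.8010030987567571), np.float64(0.8010030987568447)])
(array([ 530.54, -154.47,   45.49]), [np.float64(0.20182345959287895), np.float64(0.2018234595930315)])
(array([ 472.61, -143.16,   50.55]), [np.float64(0.29969677249806465), np.float64(0.2996967724980553)])
(array([ 480.53, -169.97,   50.22]), [np.float64(0.6375026192393326), np.float64(0.6375026192393304)])
contacts
```

Request:
arm_command:
  increments: [0, 34, -47, 30, 0, 0, 67, -93, 60, 0, 0, 67, -93, 90, 0, 0, 67, -93, 115, 0, 0, 67, -93, 127, 0, 0, 67, -93, 127, 0, 0.5, 67, -93, 127, 0, 1, 67, -93, 127, 0, 1, 67, -93, 127, 0, 1, 67, -93, 127, 0, 1, 67, -93, 127, 0, 1, 67, -93, 127, 0, 1, 67, -93, 127, 0]

```text
time: 3.75
tool_pos: [514.1, -145.1, 34.8]
tcp_rot: [3.141, -0.0, 0.304]
contact_force: [0.8, -0.6, 0.6]
grip_width: 29.6
```

Run:
```python
from h import *
b=cv2.imread('pics/top0.png')
o=sensors.get_obs();print(o['tool_pos'],o['tcp_rot'],o['grip_width'])
# lamp: w1 shows part; use side+top for button
s=cv2.imread('pics/side0.png')
A=cv2.resize(s[235:350,120:300],None,fx=4.4,fy=4.4,interpolation=2);cv2.imwrite('pics/crop2.png',A)
```

```text
[ 514.07 -145.12   34.75] [ 3.14 -0.    0.3 ] 29.62574025413659
```

View pics/crop2.png

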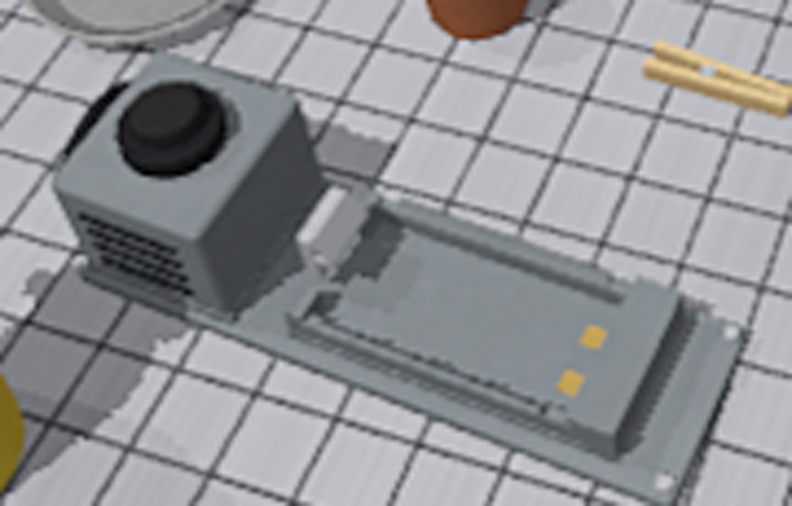

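The grip is on the rib (29.6 mm). The crop shows the lamp head, catch, rails, contacts and lip clearly. I lift and carry the pack toward the lamp, stopping beside it for two wrist views.

Request:
arm_command:
  increments: [1, 0, 0, -20, 0, 1, 0, 0, -65, 0, 1, 0, 0, -115, 0, 1, 5, -10, -155, 0, 1, 15, -60, -155, 8, 1, 25, -110, -155, 16, 1, 36, -150, -155, 20.5, 1, 36, -162, -155, 20.5, 1, 36, -162, -155, 20.5, 1, 36, -162, -155, 20.5]

```text
time: 5.0
tool_pos: [499.9, 19.4, 189.5]
tcp_rot: [3.141, 0.0, -0.055]
contact_force: [-0.3, -0.3, -2.6]
grip_width: 29.9
```

```bash
python3 -c "
from h import *
snap('w3');print(pose('w3'))"
```

```text
(array([499.9 ,  19.37, 189.53]), array([ 3.14,  0.  , -0.05]))
```

Request:
arm_command:
  increments: [1, 25, -45, 0, 0, 1, 50, -70, 0, 0, 1, 50, -70, 0, 0, 1, 50, -70, 0, 0]

```text
time: 5.55
tool_pos: [553.1, 86.6, 189.2]
tcp_rot: [3.141, 0.001, -0.055]
contact_force: [-0.2, 0.0, -2.5]
grip_width: 29.6
```

```bash
python3 -c "
from h import *
a=snap('w4');print(pose('w4'));b=cv2.imread('pics/w3.png')
cv2.imwrite('pics/w34.png',np.hstack([cv2.resize(x[0:300,0:300],(400,400)) for x in (b,a)]))"
```

```text
(array([553.09,  86.56, 189.19]), array([ 3.14,  0.  , -0.05]))
```

View pics/w34.png

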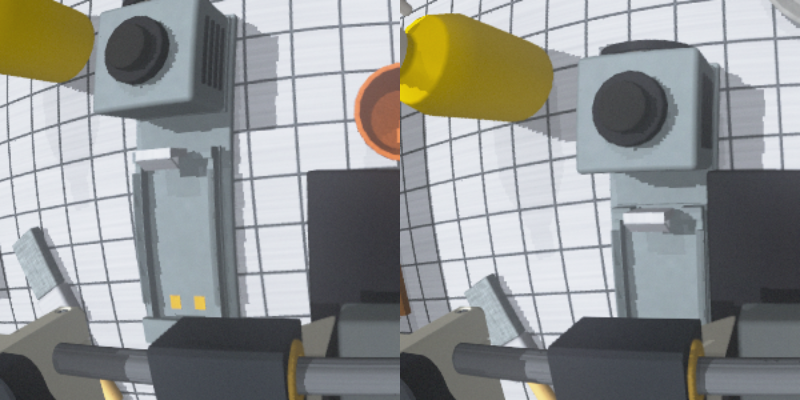

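The left view (w3) has the button at (139,47), the near edge of the head at y≈114 and the catch nose edge at about (158,167), with the contacts at (187,302). The right view (w4) has the button at (230,105), the head edge at y≈173 and the catch edge at (245,229).

Run:
```python
from h import *
k=.75
W3=lambda u,v:ray('wrist',(u*k,v*k),pose('w3'))
W4=lambda u,v:ray('wrist',(u*k,v*k),pose('w4'))
T=lambda u,v:ray('top',(165+u/4,100+v/4))
S=lambda u,v:ray('side',(120+u/4.4,235+v/4.4))
D={'btn':[W3(138,48),W4(229,105),T(128,122),S(170,112)],
'headL':[W3(97,113),W4(177,172),T(57,185),S(197,240)],
'headR':[W3(222,115),W4(313,175),T(193,200),S(295,98)],
'catchL':[W3(137,168),W4(224,230)],'catchR':[W3(179,165),W4(265,227)],
'contactL':[W3(176,302),T(92,466),S(571,382)],'contactR':[W3(200,303),T(131,469),S(594,337)],
'lipout_top':[T(40,510),S(617,440)], 'lipoutR':[T(163,523),S(680,296)]}
for n,r in D.items(): p,e=tri(r);print(n,p,np.round(e,1))
# fine catch: white mask
for t,box in(('w3',(95,105,140,130)),('w4',(160,150,205,180))):
    im=cv2.imread(f'pics/{t}.png');x0,y0,x1,y1=box
    m=(im.min(2)>185).astype(np.uint8)[y0:y1,x0:x1]
    ys,xs=np.nonzero(m);print(t,xs.min()+x0,xs.max()+x0,ys.min()+y0,ys.max()+y0)
    c=[(x+x0,y0+np.nonzero(m[:,x])[0].max()+.5) for x in range(x1-x0) if m[:,x].sum()>4]
    print(plane('wrist',[c[2],c[len(c)//2],c[-3]],43.5,pose(t)))
```

```text
btn [663.16 168.93  91.61] [1.5 2.5 2.3 1.5]
headL [627.69 214.67  75.06] [0.1 2.7 3.7 1. ]
headR [619.03 126.93  66.12] [11.9  2.5  5.1 10. ]
catchL [583.46 195.94  52.99] [0. 0.]
catchR [581.01 170.41  31.62] [0.8 0.8]
contactL [466.52 197.79  13.24] [1.4 2.5 1.5]
contactR [464.93 174.02  13.25] [1.7 2.6 1.4]
lipout_top [436.71 223.49  24.32] [0.5 0.5]
lipoutR [432.3  149.28  23.15] [1.3 1.3]
w3 95 127 105 129
[[581.36 209.45  43.5 ]
 [589.14 190.86  43.5 ]
 [587.94 175.29  43.5 ]]
w4 167 197 159 167
[[587.05 197.91  43.5 ]
 [585.94 184.36  43.5 ]
 [584.9  171.14  43.5 ]]
```

Request:
arm_command:
  increments: [1, -48, -22, 0, 0, 1, -95, -44, 0, 0, 1, -142, -66, 0, 0, 1, -188, -87, 0, 0, 1, -188, -87, 0, 0, 1, -188, -87, 0, 0, 1, -188, -87, 0, 0]

```text
time: 6.48
tool_pos: [371.3, 184.0, 189.8]
tcp_rot: [3.142, -0.001, -0.055]
contact_force: [0.5, 0.2, -2.3]
grip_width: 29.6
```

```bash
python3 -c "
from h import *
a=snap('w5');print(pose('w5'))
cv2.imwrite('pics/w5c.png',cv2.resize(a[0:200,180:400],None,fx=3,fy=3,interpolation=2))"
```

```text
(array([371.33, 184.01, 189.82]), array([ 3.14, -0.  , -0.06]))
```

View pics/w5c.png

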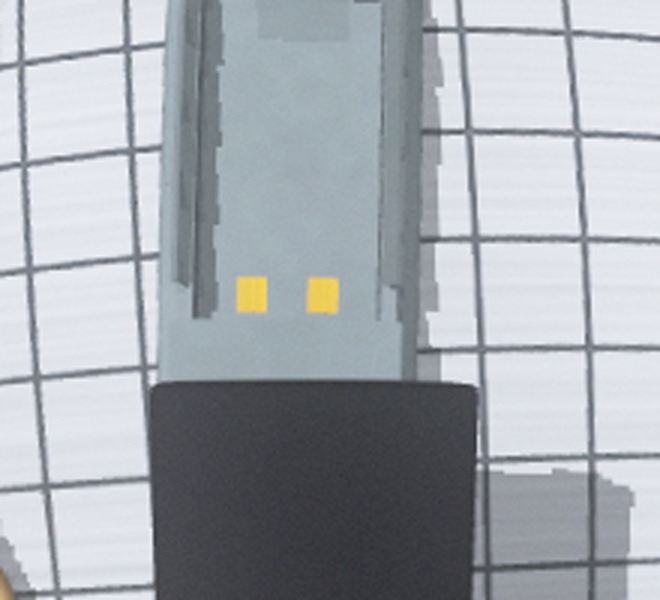

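View w5, straight ahead: contacts at (252,294) and (322,294) in the crop, bay between rails at x≈205 and 382, and the pack's tail edge at y≈383.

Run:
```python
from h import *
f=lambda z,*q:print(z,plane('wrist',[(180+u/3,v/3) for u,v in q],z,pose('w5')).tolist())
f(14,(252,294),(322,294))
f(14,(381,320),(381,20)); f(26,(192,310),(180,280),(176,5))
f(5,(160,380),(166,10)); f(5,(415,380),(422,20))
print('pack tail');f(189.8-34+28-2,(152,383),(476,384))
for q in [(665,65),]: pass
```

```text
14 [[466.18096047637187, 199.7731259610547, 14.0], [464.7401372594761, 176.30924592864923, 14.0]]
14 [[454.9174747615528, 156.9676741812117, 14.0], [562.4663902654653, 150.60245173063564, 14.0]]
26 [[461.4174212773499, 218.93505056126065, 26.0], [471.6996802848124, 222.26557891726492, 26.0], [568.5064394731318, 219.09012252832548, 26.0]]
5 [[439.1239634647643, 234.27188969113388, 5.0], [575.3435911380443, 225.2212248957853, 5.0]]
5 [[433.8151424346658, 145.51319957645518, 5.0], [565.5567558979566, 135.27716735132483, 5.0]]
pack tail
181.8 [[439.0275264010632, 208.1176880819338, 181.8], [435.839347232304, 153.54542831616303, 181.8]]
```

Request:
arm_command:
  increments: [1, 48, -2, 0, 1, 1, 96, -4, 0, 1, 1, 144, -6, 0, 1, 1, 192, -7, 0, 1, 1, 192, -7, 35, 1, 1, 192, -7, 60, 1, 1, 192, -7, 70, 1, 1, 192, -7, 70, 1, 1, 192, -7, 70, 1]

```text
time: 7.65
tool_pos: [563.4, 181.3, 120.9]
tcp_rot: [-3.141, -0.002, -0.072]
contact_force: [1.0, 0.1, -3.4]
grip_width: 29.4
```

Run:
```python
from h import *
o=sensors.get_obs();print(o['tool_pos'],o['contact_force'],o['moment'])
s=imaging.capture('side');cv2.imwrite('pics/s6.png',s);cv2.imwrite('pics/s6c.png',cv2.resize(s[170:350,80:310],None,fx=3,fy=3,interpolation=2))
t=cv2.imread('pics/top0.png');m=((t[:,:,2]>80)&(t[:,:,0]<60)&(t[:,:,1]>60)).astype(np.uint8);m[:,:110]=0;m[:,175:]=0;m[140:]=0
ys,xs=np.nonzero(m);print('bottle px',xs.min(),xs.max(),ys.min(),ys.max(),plane('top',[(xs.max(),ys.max()),(xs.mean(),ys.mean()),(165,120)],60))
print('catch top',plane('top',[(165+95/4,100+262/4),(165+148/4,165.5)],43.5))
```

```text
[563.43 181.29 120.9 ] [ 0.97  0.15 -3.37] [0.03 0.03 0.07]
bottle px 124 163 88 128 [[673.69 255.39  60.  ]
 [716.34 300.61  60.  ]
 [693.48 251.52  60.  ]]
catch top [[586.79 192.94  43.5 ]
 [587.51 160.92  43.5 ]]
```

View pics/s6c.png

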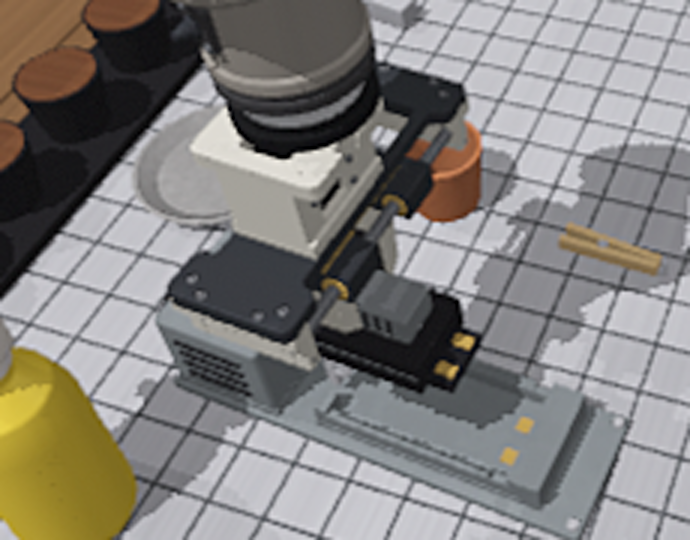

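The pack is held level and lined up over the bay, with its tail over the near edge of the lamp head. I lower it so the head's edge turns the pack in the grip.

Request:
arm_command:
  increments: [1, 0, 0, 3, 0, 1, 0, 0, 6, 0, 1, 0, 0, 9, 0, 1, 0, 0, 12, 0, 1, 0, 0, 12, 0]

```text
time: 8.32
tool_pos: [561.9, 181.5, 108.0]
tcp_rot: [3.142, 0.001, -0.071]
contact_force: [-5.1, 0.9, 4.0]
grip_width: 29.9
```

Request:
arm_command:
  increments: [1, 0, 0, 4, 0, 1, 0, 0, 8, 0, 1, 0, 0, 12, 0, 1, 0, 0, 16, 0, 1, 0, 0, 16, 0]

```text
time: 8.95
tool_pos: [560.3, 181.6, 91.3]
tcp_rot: [3.141, 0.005, -0.071]
contact_force: [-7.7, 0.9, 3.9]
grip_width: 29.8
```

Run:
```python
from h import *
a=snap('w7');s=imaging.capture('side');cv2.imwrite('pics/s7.png',s)
v=np.zeros((600,800,3),np.uint8);v[:540,:400]=cv2.resize(s[190:325,150:250],None,fx=4,fy=4,interpolation=2)
v[:400,400:]=cv2.resize(a[60:260,180:380],None,fx=2,fy=2);cv2.imwrite('pics/v7.png',v)
```

```text
(no output)
```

View pics/v7.png

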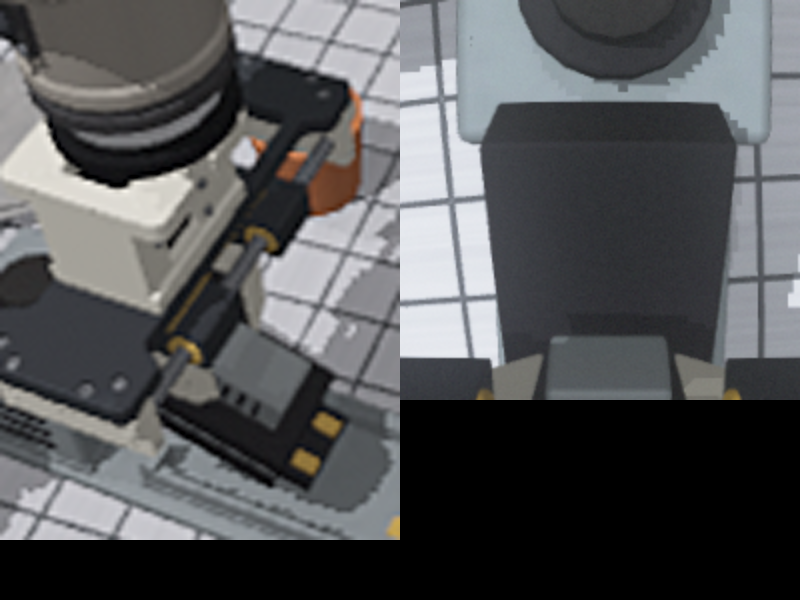

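The pack now slopes tail up with its tongue end low. In the right half the tail's top edge runs (483,142)–(735,141), its bottom edge (497,103)–(718,103), and the rib's front edge (552,337)–(668,337). From these known widths I work out the slope.

Run:
```python
from h import *
p=pose('w7');print(p)
Rt=R.from_euler('xyz',p[1]).as_matrix()
def seg(a,b,w):
    o,d=ray('wrist',[(180+(a[0]-400)/2,60+a[1]/2),(180+(b[0]-400)/2,60+b[1]/2)],p)
    d/=np.linalg.norm(d,axis=1,keepdims=True);s=w/np.linalg.norm(d[0]-d[1]);m=o+s*d.mean(0)
    return (m-p[0])@Rt   # tool frame
T=seg((483,142),(735,141),56);B=seg((497,103),(718,103),56);F=seg((552,337),(668,337),30)
print(T,B,F)
# pack pts: T(60,28) B(60,0) F(8,50)
for a,b,q in((T,F,(52,-22)),(T,B,(0,28))):
    v=a-b;print('tilt',np.degrees(np.arctan2(-v[2],v[0])-np.arctan2(q[1],q[0])),np.hypot(v[0],v[2]),np.hypot(*q))
```

```text
(array([560.26, 181.6 ,  91.28]), array([ 3.14,  0.  , -0.07]))
[ 65.27  -0.61 -12.62] [74.56 -0.96  8.88] [14.71 -0.32  2.34]
tilt 39.41718759858828 52.72658469336346 56.462376853972415
tilt 23.373946120950695 23.42394721169394 28.0
```

```bash
cat >> h.py <<'E'
def pnp(px,obj,tag):
    "pack pose from wrist pixels of known pack points -> tilt deg, tongue tip/tail-bottom/pivot in world"
    p=pose(tag);c=imaging.calibration('wrist');x=(np.array(px,float)-[c['cx'],c['cy']])/c['fx']
    r=np.linalg.norm(x,axis=1,keepdims=True);n=x/r*np.tan(r)
    ok,rv,tv=cv2.solvePnP(np.array(obj,float),n,np.eye(3),None,flags=cv2.SOLVEPNP_SQPNP)
    e=cv2.projectPoints(np.array(obj,float),rv,tv,np.eye(3),None)[0][:,0]-n
    W=np.eye(4);W[:3,:3]=R.from_euler('xyz',p[1]).as_matrix();W[:3,3]=p[0];W=W@c['hand_eye']
    M=np.eye(4);M[:3,:3]=cv2.Rodrigues(rv)[0];M[:3,3]=tv[:,0];M=W@M
    print('x axis',M[:3,0],'tilt',np.degrees(np.arcsin(M[2,0])),'err px',np.abs(e*c['fx']).max())
    for q in((-76,0,0),(60,0,0),(-8,0,42)):print(q,(M@[*q,1])[:3])
E
python3 - <<'E'
from h import *
q=[(483,142),(735,141),(497,103),(718,103),(552,337),(668,337)]
px=[(180+(u-400)/2,60+v/2) for u,v in q]
o=[(60,28,28),(60,-28,28),(60,28,0),(60,-28,0),(8,15,50),(8,-15,50)]
pnp(px,o,'w7'); pnp(px[:4],o[:4],'w7')
E
```

```text
x axis [ 0.88 -0.06  0.48] tilt 28.38313252249891 err px 6.624702866372291
(-76, 0, 0) [519.06 185.43  -1.95]
(60, 0, 0) [638.4  176.88  62.7 ]
(-8, 0, 42) [558.78 182.14  67.32]
x axis [ 0.94 -0.07  0.33] tilt 19.420408778125022 err px 0.9544672854522303
(-76, 0, 0) [506.88 186.66  34.05]
(60, 0, 0) [634.79 177.21  79.27]
(-8, 0, 42) [556.86 182.38  96.26]
```

Request:
arm_command:
  increments: [1, 0, 0, 1.5, 0, 1, 0, 0, 1.5, 0, 1, 0, 0, -6, 0, 1, -15, 0.4, -6, 0, 1, -30, 0.8, -6, 0, 1, -45, 1.3, -6, 0, 1, -45, 1.3, 0, 0, 1, -45, 1.3, 6, 0, 1, -45, 1.3, 6, 0, 1, -45, 1.3, 6, 0]

```text
time: 10.3
tool_pos: [518.0, 183.1, 85.5]
tcp_rot: [3.142, -0.0, -0.072]
contact_force: [-0.5, 0.3, -2.8]
grip_width: 30.2
```

Run:
```python
from h import *
a=snap('w8');s=imaging.capture('side');cv2.imwrite('pics/s8.png',s);print(pose('w8'))
v=np.zeros((600,800,3),np.uint8);v[:560,:480]=cv2.resize(s[210:350,170:290],None,fx=4,fy=4,interpolation=2)
v[:420,480:]=cv2.resize(a[30:240,200:360],None,fx=2,fy=2);cv2.imwrite('pics/v8.png',v)
```

```text
(array([518.02, 183.11,  85.5 ]), array([ 3.14, -0.  , -0.07]))
```

View pics/v8.png

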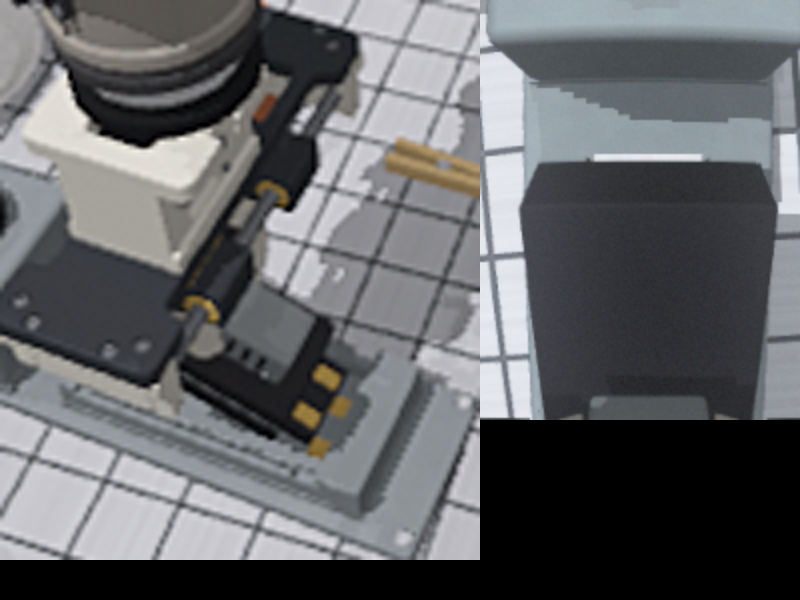

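The pack slopes between the rails with its tongue just inside the lip end. On the right, the catch strip is at (648,157) and the tail's centre at about 650, so it is centred laterally (the base edges 525 and 775 agree).

Request:
arm_command:
  increments: [1, 0, 0, 4, 0, 1, 0, 0, 8, 0, 1, 0, 0, 10, 0, 1, 0, 0, 11, 0, 1, 0, 0, 12, 0, 1, 0, 0, 12, 0]

```text
time: 11.15
tool_pos: [517.6, 183.2, 73.7]
tcp_rot: [3.141, -0.0, -0.071]
contact_force: [-0.1, -0.4, -2.3]
grip_width: 30.0
```

Run:
```python
from h import *
q=[(521,207),(777,207),(541,164),(762,163)]
pnp([(200+(u-480)/2,30+v/2) for u,v in q],[(60,28,28),(60,-28,28),(60,28,0),(60,-28,0)],'w8')
```

```text
x axis [ 0.93 -0.05  0.37] tilt 21.713689339035515 err px 0.42158526346375585
(-76, 0, 0) [466.18 185.06  25.16]
(60, 0, 0) [592.32 177.83  75.48]
(-8, 0, 42) [513.82 183.64  89.32]
```

Request:
arm_command:
  increments: [1, 0, 0, 1, 0, 1, 0, 0, 2, 0, 1, 0, 0, 2, 0]

```text
time: 11.52
tool_pos: [517.6, 183.2, 71.7]
tcp_rot: [3.142, -0.0, -0.071]
contact_force: [0.3, 0.8, -2.1]
grip_width: 29.6
```

Request:
arm_command:
  increments: [1, 0, 0, 1, 0, 1, 0, 0, 2, 0, 1, 0, 0, 2, 0]

```text
time: 11.9
tool_pos: [518.6, 183.2, 70.5]
tcp_rot: [-3.141, -0.003, -0.071]
contact_force: [3.3, -1.1, 6.0]
grip_width: 29.7
```

Floor contact is at TCP z≈71, as predicted for about 22°. I back off 1 mm and slide toward the lip.

Request:
arm_command:
  increments: [1, 0, 0, -1, 0, 1, 0, 0, -1.5, 0, 1, -2, 0, -1.5, 0, 1, -4, 0, -1.5, 0, 1, -6, 0, -1.5, 0, 1, -6, 0, -1.5, 0]

```text
time: 12.65
tool_pos: [510.9, 183.6, 70.9]
tcp_rot: [3.141, 0.001, -0.071]
contact_force: [0.9, -0.6, -1.2]
grip_width: 29.6
```

Request:
arm_command:
  increments: [1, -2, 0, -0.5, 0, 1, -4, 0, -0.5, 0, 1, -4, 0, -0.5, 0]

```text
time: 13.02
tool_pos: [507.2, 183.9, 71.5]
tcp_rot: [3.141, 0.001, -0.071]
contact_force: [0.0, 0.6, -3.1]
grip_width: 30.0
```

Request:
arm_command:
  increments: [1, -2, 0, 0, 0, 1, -4, 0, 0, 0, 1, -4, 0, 0, 0]

```text
time: 13.4
tool_pos: [503.4, 184.2, 71.7]
tcp_rot: [3.141, 0.0, -0.071]
contact_force: [0.3, -0.1, -2.4]
grip_width: 30.1
```

Request:
arm_command:
  increments: [1, -2, 0, 0, 0, 1, -4, 0, 0, 0, 1, -4, 0, 0, 0]

```text
time: 13.78
tool_pos: [501.5, 184.4, 72.4]
tcp_rot: [-3.141, -0.004, -0.071]
contact_force: [4.1, -0.2, -3.1]
grip_width: 29.6
```

Wall contact at TCP x≈501.8 implies a cradle shift of about +12.5, which agrees with the catch position (+13). I swing down about the tongue tip to roughly 16° while still holding the pack.

Request:
arm_command:
  increments: [1, 1, 0, 1.5, 0, 1, 2.5, 0, 2.5, 0, 1, 4.5, 0, 4.2, 0, 1, 6.6, 0, 6, 0, 1, 6.6, 0, 6, 0]

```text
time: 14.4
tool_pos: [507.2, 184.1, 66.5]
tcp_rot: [-3.141, -0.002, -0.072]
contact_force: [4.1, -0.5, 5.2]
grip_width: 29.6
```

Run:
```python
from h import *
a=snap('w9');s=imaging.capture('side');cv2.imwrite('pics/s9.png',s);print(pose('w9'))
v=np.zeros((600,800,3),np.uint8);v[:560,:480]=cv2.resize(s[220:325,195:285],None,fx=5.333,fy=5.333,interpolation=2)
v[:420,480:]=cv2.resize(a[30:240,200:360],None,fx=2,fy=2);cv2.imwrite('pics/v9.png',v)
```

```text
(array([507.16, 184.13,  66.52]), array([-3.14, -0.  , -0.07]))
```

View pics/v9.png

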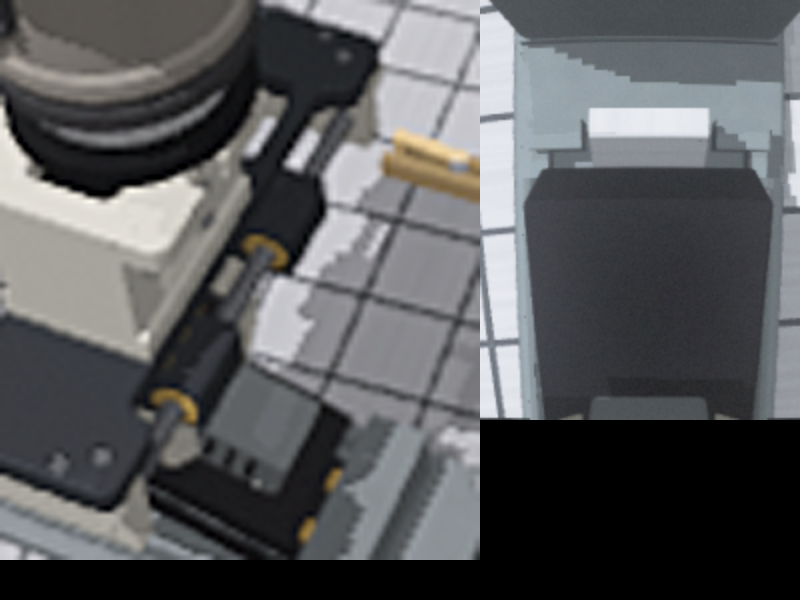

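The tongue has gone under the lip and the contacts are half hidden by it. In the right view the tail sits against the foot of the catch's slope, centred (648 vs 648.5). I release, lift, and close the fingers to use them as a pusher.

Request:
arm_command:
  increments: [0.7, 0, 0, 0, 0, 0.3, 0, 0, 0, 0, 0.3, 0, 0, 0, 0, 0.3, 0, 0, 0, 0, 0.3, 0, 0, -15, 0, 0.3, 0, 0, -35, 0, 1, 10, 0, -45, 0, 1, 30, 0, -45, 0, 1, 48, 0, -45, 0, 1, 48, 0, -45, 0, 1, 48, 0, -45, 0, 1, 48, 0, -45, 0, 1, 48, 0, -45, 0]

```text
time: 16.12
tool_pos: [553.7, 180.7, 110.8]
tcp_rot: [3.141, 0.0, -0.071]
contact_force: [-0.4, -0.3, 0.1]
grip_width: 1.6
```

Run:
```python
from h import *
a=snap('w10');print(pose('w10'))
# tail edge rows along the centre columns: print brightness profile
print(a[60:200:3,284].max(1))
```

```text
(array([553.72, 180.69, 110.8 ]), array([ 3.14,  0.  , -0.07]))
[ 67  68  64  68  54  56  67  69  67  64  55 145 168 171 173 168 182 184
 167 139  93 112 115 117 113 115 136 171 168 168 168 172 166 131 221 235
 235 234 151 151 149  59  55  58  60  55  53]
```

Request:
arm_command:
  increments: [1, 10, 0, 10, 0, 1, 10, 0, 25, 0, 1, 10, 0, 35, 0, 1, 10, 0, 40, 0, 1, 10, 0, 45, 0, 1, 10, 0, 45, 0]

```text
time: 16.92
tool_pos: [563.7, 179.8, 65.1]
tcp_rot: [3.141, 0.001, -0.071]
contact_force: [-0.6, -1.0, -0.5]
grip_width: 0.8
```

Request:
arm_command:
  increments: [1, 0, 0, 3, 0, 1, 0, 0, 6, 0, 1, 0, 0, 9, 0, 1, 0, 0, 9, 0]

```text
time: 17.42
tool_pos: [564.0, 179.9, 56.5]
tcp_rot: [3.142, 0.0, -0.071]
contact_force: [0.5, 0.1, 0.8]
grip_width: 0.2
```

Request:
arm_command:
  increments: [1, 0, 0, 2, 0, 1, 0, 0, 4, 0, 1, 0, 0, 6, 0, 1, 0, 0, 6, 0]

```text
time: 17.92
tool_pos: [564.0, 179.9, 50.5]
tcp_rot: [3.142, 0.0, -0.072]
contact_force: [0.6, 0.7, 2.4]
grip_width: 0.3
```

Request:
arm_command:
  increments: [1, 0, 0, 2, 0, 1, 0, 0, 4, 0, 1, 0, 0, 4, 0]

```text
time: 18.3
tool_pos: [564.1, 179.9, 46.6]
tcp_rot: [3.142, 0.0, -0.072]
contact_force: [3.1, -0.3, 2.3]
grip_width: 0.4
```

Request:
arm_command:
  increments: [1, 0, 0, 1.5, 0, 1, 0, 0, 3, 0, 1, 0, 0, 4, 0, 1, 0, 0, 4, 0]

```text
time: 18.8
tool_pos: [563.2, 179.8, 42.3]
tcp_rot: [3.141, 0.002, -0.071]
contact_force: [0.1, -0.3, 4.2]
grip_width: 0.5
```

Request:
arm_command:
  increments: [1, 0, 0, 0.8, 0, 1, 0, 0, 1.6, 0, 1, 0, 0, 1.6, 0]

```text
time: 19.18
tool_pos: [563.2, 179.8, 42.1]
tcp_rot: [3.141, 0.001, -0.071]
contact_force: [-3.7, -1.3, 13.7]
grip_width: 0.5
```

The deck bottomed at z≈42 (expected 42) with a firm 14 N. I lift off and check from above.

Request:
arm_command:
  increments: [1, 0, 0, -10, 0, 1, 0, 0, -40, 0, 1, -10, 0, -80, 0, 1, -20, 0, -110, 0, 1, -20, 0, -110, 0, 1, -20, 0, -110, 0]

```text
time: 19.92
tool_pos: [543.5, 181.2, 150.0]
tcp_rot: [3.141, 0.002, -0.071]
contact_force: [0.0, 0.6, 0.6]
grip_width: 0.2
```

Run:
```python
from h import *
a=snap('w11');print(pose('w11'),sensors.get_obs()['joint_positions'])
s=imaging.capture('side');cv2.imwrite('pics/s11.png',s)
v=np.zeros((600,800,3),np.uint8);v[:500,:400]=cv2.resize(a[0:250,184:384],None,fx=2,fy=2)
v[:480,400:]=cv2.resize(s[220:340,190:290],None,fx=4,fy=4,interpolation=2);cv2.imwrite('pics/v11.png',v)
```

```text
(array([543.48, 181.17, 150.05]), array([ 3.14,  0.  , -0.07])) [ 0.19  0.5   1.5  -0.    1.15  1.83]
```

View pics/v11.png

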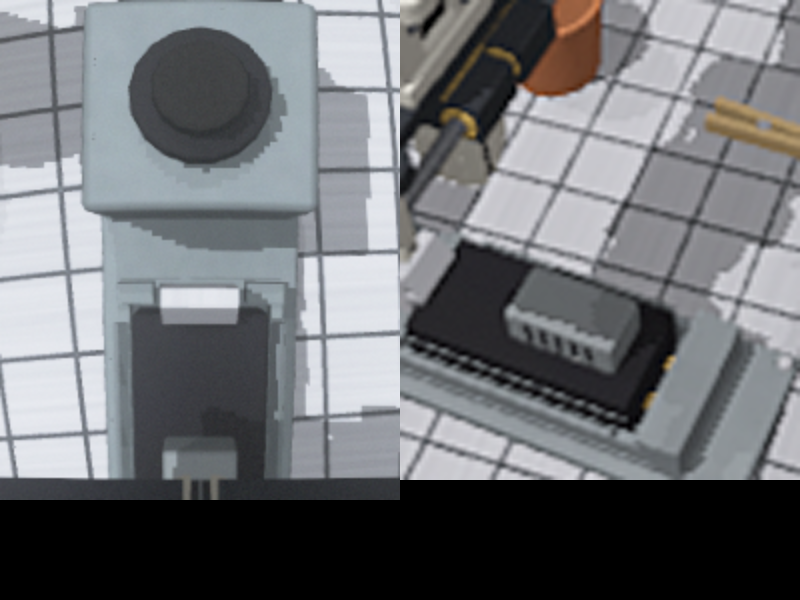

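That is 12 pictures. The pack lies level, the contacts are under the lip, and the catch (160–238, 288–322) sits over the deck's edge. The button is at (200,92). Next I check bottle clearance for the press.

Run:
```python
from h import *
print('btn',[plane('wrist',[(184+100,46)],z,pose('w11')) for z in(86,90)])
print(tri([ray('wrist',(284,46),pose('w11')),ray('wrist',(138*.75,48*.75),pose('w3')),ray('wrist',(229*.75,105*.75),pose('w4')),ray('top',(197,130.5)),ray('side',(158.6,260.5))]))
print('head top',tri([ray('top',(126,66)),ray('side',(52,278))]),tri([ray('top',(131,103)),ray('side',(75,292))]))
print('base', plane('side',[(104,352),(122,338),(84,345)],0))
```

```text
btn [array([[664.43, 173.31,  86.  ]]), array([[663.48, 173.38,  90.  ]])]
(array([663.43, 170.08,  90.6 ]), [np.float64(3.3133829118655727), np.float64(1.8348627089026124), np.float64(1.872136577603114), np.float64(2.918423126965349), np.float64(2.0706244247552332)])
head top (array([770.7 , 306.74, 175.54]), [np.float64(11.059808700268944), np.float64(11.059808700268896)]) (array([706.78, 306.66, 163.47]), [np.float64(6.441015202374111), np.float64(6.441015202373849)])
base [[708.18 332.38   0.  ]
 [692.49 298.32   0.  ]
 [753.22 332.4    0.  ]]
```

Request:
arm_command:
  increments: [1, 20, 0, 0, 10, 1, 40, 0, 0, 20, 1, 65, 0, 0, 30, 1, 90, 1, 0, 40, 1, 110, 1, 0, 50, 1, 120, 1, 10, 60, 1, 120, 1, 35, 62, 1, 120, 1, 52, 62, 1, 120, 1, 55, 62, 1, 120, 1, 55, 62]

```text
time: 21.28
tool_pos: [663.2, 171.5, 96.3]
tcp_rot: [3.14, -0.0, -1.152]
contact_force: [-4.0, -1.7, 6.4]
grip_width: 0.8
```

Request:
arm_command:
  increments: [1, 0, 0, 0, 0, 1, 0, 0, 0, 0]

```text
time: 21.52
tool_pos: [663.2, 171.4, 96.3]
tcp_rot: [3.14, -0.0, -1.152]
contact_force: [-3.3, -1.5, 6.9]
grip_width: 0.1
```

Run:
```python
from h import *
o=sensors.get_obs();print(o['contact_force'],o['moment'],o['tool_pos'])
s=imaging.capture('side');cv2.imwrite('pics/s12.png',s);a=cv2.imread('pics/s11.png')
d=cv2.absdiff(s,a).max(2)
for y in range(250,370,10):print(y,(d[y:y+10,20:140].reshape(10,12,10)>40).sum((0,2)))
w=snap('w12')
```

```text
[-3.31 -1.51  6.89] [-0.11  0.56  0.01] [663.21 171.44  96.27]
250 [ 0  0  0  0  0  0  3 49 17  0 10 32]
260 [0 0 0 0 0 0 0 0 0 0 0 6]
270 [0 0 0 0 0 0 0 0 0 0 0 1]
280 [0 0 0 0 0 0 0 0 0 0 0 0]
290 [0 0 0 0 0 0 0 0 0 0 0 0]
300 [0 0 0 0 0 0 0 0 0 0 0 0]
310 [0 0 0 0 0 0 0 0 0 0 0 0]
320 [0 0 0 0 0 0 0 0 0 0 0 0]
330 [0 0 0 0 0 0 0 0 0 0 0 0]
340 [0 0 0 0 0 0 0 0 0 0 0 0]
350 [0 0 0 0 0 0 0 0 0 0 0 0]
360 [0 0 0 0 0 0 0 0 0 0 0 0]
```

Request:
arm_command:
  increments: [1, 0, 0, -10, 0, 1, 0, 0, -12, 0, 1, 0, 0, -12, 0]

```text
time: 22.0
tool_pos: [663.7, 171.8, 108.0]
tcp_rot: [3.141, 0.0, -1.153]
contact_force: [0.2, -0.1, -0.7]
grip_width: 0.8
```

Request:
arm_command:
  increments: [1, 0, 0, 2, 0, 1, 0, 0, 4, 0, 1, 0, 0, 5, 0, 1, 0, 0, 5, 0]

```text
time: 22.5
tool_pos: [663.6, 171.7, 102.8]
tcp_rot: [3.141, 0.0, -1.154]
contact_force: [-0.9, -0.3, 0.3]
grip_width: 0.6
```

Request:
arm_command:
  increments: [1, 0, 0, 1, 0, 1, 0, 0, 2, 0, 1, 0, 0, 2, 0, 1, 0, 0, 2, 0]

```text
time: 23.0
tool_pos: [663.8, 171.7, 101.3]
tcp_rot: [-3.141, -0.0, -1.154]
contact_force: [-0.3, -0.3, 2.3]
grip_width: 0.5
```

Request:
arm_command:
  increments: [1, 0, 0, 1, 0, 1, 0, 0, 2, 0, 1, 0, 0, 2, 0, 1, 0, 0, 2, 0]

```text
time: 23.5
tool_pos: [663.8, 171.7, 99.2]
tcp_rot: [-3.141, -0.0, -1.154]
contact_force: [-0.9, -0.7, 3.4]
grip_width: 0.3
```

Request:
arm_command:
  increments: [1, 0, 0, 1, 0, 1, 0, 0, 2, 0, 1, 0, 0, 3, 0, 1, 0, 0, 4, 0, 1, 0, 0, 4, 0]

```text
time: 24.12
tool_pos: [663.9, 171.7, 96.2]
tcp_rot: [-3.141, -0.0, -1.154]
contact_force: [-2.6, 0.9, 9.5]
grip_width: 0.7
```

The spring signature is clear: 2.3 N at 101.3, 3.4 N at 99.2, then a hard stop at 96.2 with 9.5 N, so the button is fully down. I let go and retreat.

Request:
arm_command:
  increments: [1, 0, 0, -8, 0, 1, 0, 0, -30, 0, 1, 0, 0, -70, 0, 1, 0, 0, -110, 0, 1, -20, 60, -130, 0, 1, -40, 120, -130, 0, 1, -40, 170, -130, 0, 1, -40, 170, -130, 0, 1, -40, 170, -130, 0]

```text
time: 25.25
tool_pos: [492.8, 139.5, 225.4]
tcp_rot: [-3.14, -0.0, -1.154]
contact_force: [0.7, -0.5, 0.1]
grip_width: 0.7
```

Run:
```python
from h import *
o=sensors.get_obs();print(o['time'],o['tool_pos'],o['contact_force'])
s=imaging.capture('side');cv2.imwrite('pics/s13.png',s);a=cv2.imread('pics/s11.png');z=cv2.imread('pics/side0.png')
r=lambda p,q,b:(cv2.absdiff(p,q).max(2)[b[1]:b[3],b[0]:b[2]]>45).mean()
print('bay vs after seating',r(s,a,(200,270,290,345)),'bottle vs start',r(s,z,(30,260,128,360)),'brush',r(s,z,(165,380,295,418)),'peg',r(s,z,(262,243,303,262)),'pot',r(s,z,(210,208,245,243)),'saucer',r(s,z,(122,203,186,245)),'button vs start',r(s,z,(135,250,190,300)))
```

```text
25.25 [492.84 139.49 225.42] [ 0.66 -0.46  0.11]
bay vs after seating 0.17437037037037037 bottle vs start 0.0 brush 0.0 peg 0.6893453145057766 pot 0.2236734693877551 saucer 0.018973214285714284 button vs start 0.0
```

Request:
arm_command:
  increments: [1, 45, 24, 0, 0, 1, 90, 48, 0, 0, 1, 135, 72, 0, 0, 1, 180, 96, 0, 0, 1, 220, 119, 0, 0, 1, 220, 119, 0, 0, 1, 220, 119, 0, 0]

```text
time: 26.18
tool_pos: [473.2, -109.8, 224.7]
tcp_rot: [3.142, 0.001, -1.154]
contact_force: [1.2, 0.6, -0.1]
grip_width: 0.6
```

Run:
```python
from h import *
s=imaging.capture('side');t=imaging.capture('top');a=cv2.imread('pics/s11.png');z=cv2.imread('pics/side0.png');t0=cv2.imread('pics/top0.png')
r=lambda p,q,b:(cv2.absdiff(p,q).max(2)[b[1]:b[3],b[0]:b[2]]>45).mean()
print('bay vs after seating',r(s,a,(200,270,290,345)),'peg',r(s,z,(262,243,303,262)),'pot',r(s,z,(210,208,245,243)))
for n,b in dict(peg=(258,202,272,240),pot=(256,146,287,176),head=(180,110,218,152),brush=(108,180,150,262),tin=(410,186,442,218),ham=(343,84,455,128)).items():print('top',n,r(t,t0,b))
print(sensors.get_obs()['contact_force'])
```

```text
bay vs after seating 0.11792592592592592 peg 0.0 pot 0.0
top peg 0.20112781954887218
top pot 0.013978494623655914
top head 0.0
top brush 0.0
top tin 0.0
top ham 0.0
[ 0.18 -0.59 -0.33]
```

Run:
```python
from h import *
s=imaging.capture('side');a=cv2.imread('pics/s11.png')
for im in(a,s):
    g=im[270:345,200:290];m=(g.max(2)<60).astype(np.uint8)
    y=((g[:,:,2]>180)&(g[:,:,0]<120)).sum()
    k=max(cv2.findContours(m,cv2.RETR_EXTERNAL,2)[0],key=cv2.contourArea);print(cv2.boundingRect(k),cv2.minAreaRect(k),'contact px',y)
d=cv2.absdiff(s,a).max(2)[270:345,200:290]>45
for i in range(0,75,8):print(d[i:i+8,:88].reshape(-1,11,8).sum((0,2)))
d=s.max(2).astype(int)[270:345,200:290]-a.max(2)[270:345,200:290];print('brighter',(d>45).sum(),'darker',(d<-45).sum())
```

```text
(0, 10, 60, 48) ((27.19999885559082, 33.899993896484375), (60.399497985839844, 31.939001083374023), 18.434947967529297) contact px 0
(0, 10, 60, 48) ((26.941177368164062, 33.76470947265625), (60.675086975097656, 31.615623474121094), 19.653823852539062) contact px 0
[ 0  0  0  0  0 17 49 45 41 62 40]
[ 0  0  0  0  0 40 64 48 62 30 11]
[ 0  0  0  0  1 30 44 39 34  1  0]
[ 0  0  4  7 15 52  0 25 15  0  0]
[ 0  0  0  0  6 11  0  0  0  0  0]
[0 0 0 0 0 0 0 0 0 0 0]
[0 0 0 0 0 0 0 0 0 0 0]
[0 0 0 0 0 0 0 0 0 0 0]
[0 0 0 0 0 0 0 0 0 0 0]
[0 0 0 0 0 0 0 0 0 0 0]
brighter 791 darker 0
```

The pack's outline is unchanged. The differences are only brighter pixels, where the gripper's shadow has moved away. I'm handing in.

```bash
python3 -c "
from plant import ticket
print(ticket.close_job())"
```

```text
the job is handed in; nothing more can be done
None
```

The battery pack is in the lamp with the catch shut over it, and the button was pressed fully down and let go, in that order. I handed the job in at about 26 s of the 54 s allowed.

- **Fitting the pack:** The arm cannot tilt, so I gripped the pack by its rib and lowered its tail onto the edge of the lamp head, which turned it to about 22° in the grip. I felt for the floor and end wall, which put the cradle about 12.5 mm toward the lamp head. Then I hooked the tongue under the lip, swung the pack partway down, let go, and pressed the deck with closed fingers.
- **Seating checks:** The deck stopped at 42.1 mm (42 expected) with 14 N on it. In the close view the catch sits over the deck's edge and the pack lies level. Its outline was unchanged in the final side view.
- **Button:** I pressed it twice. The first press stopped at about the same height (96.3 mm) with 6.9 N; I wasn't yet sure it was the button, so I pressed again. The second followed its spring down to a hard stop at 96.2 mm with 9.5 N, and afterwards the button looked the same as at the start.
- **Other things on the bench:** The image comparisons showed no change for the brush, spray bottle, tin or hammer. The peg and pot matched in the side view but differed in the top view (20% and 1% of pixels), where the arm or its shadow was close. The saucer differed by 2% in the side view. I did not follow up the peg, pot and saucer differences, and did not compare the look-alike packs.
- **Disagreements:** My camera estimate put the button's top at about 91 mm, while by touch it was about 103 mm; I used the touch reading. The camera estimates of the cradle shift ranged from 7 to 14 mm before I settled it by feel.

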